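# Fit the back to the price-list frame and turn its buttons home

### The arm

A 6-joint arm with a two-finger parallel gripper is mounted at the origin on a cart in front of the work surface, level with it; the furniture and walls round the work are solid. World frame = base frame: x ahead of the robot, y to its left, z up, the work surface at z = 0. Lengths are in m, angles in degrees, forces in N, time in s.
With the tool pointing down it reaches from about 0.35 to 0.875 m from the base axis. Payload 4.2 kg.
Tool frame: the origin (TCP) lies on the centre line of the jaws, within the pads' length; the fingertips stand 25 mm ahead of it and the grasp point (between the pads) lies 6 mm ahead of it; z points along the fingers, y is the line along which they close (so a half turn about z gives the same grasp; the last joint's range is limited). The gripper opens to 87 mm and grips with 3 to 60 N. Pads are 19 mm wide; open, the fingers measure 117 mm over their backs; the gripper's body (75 mm by 190 mm) begins 51 mm behind the grasp point.
Start: joints at [86.837, 22.042, 0.453, 0, -68.411, -14.817], TCP at [0.193, 0.594, 0.248] pointing down, gripper open.
Joint ranges: [-179.83, 179.83], [-69.29, 118.12], [-61.27, 80.66], [-181.25, 117.63], [-171.15, -9.14], [-177.46, 177.46]. Speed limits (degrees/s): [159.86, 159.86, 180, 180, 180, 180].

### API

Orientations are given as a 3x3 rotation matrix whose columns are the frame's x, y, z axes.
In Python, from station import r gives the robot as it stands.
- The arm moves only by the tool move_arm, never from a script. Its argument "series" is a list of rows, each an object with "grip": the opening, from 0 (shut) to 1 (fully open); "xyz": the shift along the tool's x, y, z in mm, a list of three; "angular": the turn, a rotation vector about the tool's x, y, z in rad, a list of three. A call has 1 to 10 rows; each row is the pose to reach, as a shift and turn from the pose commanded when the call began, along the tool's axes at that moment; what a row does not reach only later rows make up. A row lasts 1/10 s, in which the tool goes at most 50 mm and 8.59 degrees, less where a joint would pass 70% of its speed; a pose out of reach is approached as far as the arm can. A call with a gripper value outside its range is refused whole. The fingers move at their own pace and stop on an object; the grip force is fixed at half the most. Time passes only in rows, so rows that repeat a pose let the fingers close. It gives the time, the measured TCP pose, the force, the opening and the grip force at its end, in the units of the state.
- r.sense(): the state, without advancing time (a new reading comes with each control period).
- r.capture(name): name is "scene" or "top" or "wrist"; returns a dict with "img" (420x560x3 uint8, red, green, blue), "camera_matrix" (3x3 intrinsics, pixels), "rvec" (rotation vector, rad) and "tvec" (3), from world to camera coordinates, as OpenCV has them; the wrist camera has in their place "hand_eye" (4x4, takes a point from camera to tool coordinates, whose origin is the TCP and whose axes are the flange's). Camera axes: x right, y down, z forward; pixel columns grow to the right and rows downward; lengths in m; the calibration is good to about 2 mm. A picture is of the moment at which its call begins: read the wrist's pose just before it. There is no depth.
- r.finish_job(): hands the job in; it is judged then, once.
The state is a dict: "time_s": time; "joints": joint angles; "joint_velocities": joint speeds; "effort": joint torques, N m; "tcp_pos": TCP position; "ee_rot": TCP orientation; "wrist_force": force on the tool from outside, world axes, zero at the start; "moment": the same for the moment, N m; "gripper_width": opening from 0.0 (shut) to 1.0 (fully open); "gripper_force": force on a finger pad.
Only numpy, scipy, OpenCV 4.12 (cv2) and the standard library are available. Lean on these libraries where they do the work, as an engineer would, in place of code of your own. Each camera call takes 0.05 s, during which the arm holds its last target. There are 200 camera calls.

### The job

The shop's framed price list lies face down on the counter, its wooden back lifted out beside it. Swing aside the turnbutton that was left standing across the opening, lay the backboard flat down into the frame with its batten upward, then turn both turnbuttons so that each points square in over the board and holds it. Leave the tape measure, stamp, phone and marker where they lie.

Things in the scene. Friction and masses are not known exactly. Their poses are not given: they have to be found in the camera images.
- frame_bed (a point): Centre of the frame's bed (cream-grey back of the card), 12 mm above the counter; the board rests on it. The opening over it is 136 (x) x 186 (y) mm. Axes: z up, y from the right button to the left one along the frame's length, x across; yaw within 0.35 rad of the world's. The frame may be left of the board or right of it.
- frame: Dark wooden picture frame lying face down, 184 (x) x 234 (y) x 19 mm high, held firmly (does not slide). Its rails are 24 mm wide and stand 7 mm above the bed. Origin under its centre on the counter; axes as frame_bed.
- batten (a point): Grasp point of the loose backboard: a brown board 130 (x) x 180 (y) x 6 mm, 0.16 to 0.28 kg, with a pale wooden batten 20 (x) x 100 (y) x 18 mm high along the middle of its upper face. The point is mid-board, 15 mm above the board's underside, 9 mm below the batten's top. z up, y along the batten. Either way round (half a turn) fits, with 3 mm play per edge; start yaw within 0.5 rad.
- button_left (a joint): Left turnbutton's angle about its upright pivot, rad, positive anticlockwise from above. 0: nose points square in to the frame's middle (frame -y), 15 mm over the fitted board. +1.57 or -1.57: along its rail; clear of the board only beyond about 1.4. No stops between, stays where left (friction 0.03 N m). Starts across the opening, -0.7 to 0.7.
- button_right (a joint): The same for the right turnbutton, whose nose at 0 points along the frame's +y. Starts between -1.75 and -1.45: along its rail, clear of the opening.
- button_left_stud (a point): Middle of the left turnbutton's brass finger stud: upright, 10 mm diameter, 12 mm high (foot on the blade 23.5 mm above the counter, top at 35.5), 22 mm from the pivot towards the nose. Blade: 3 mm thick, 13 wide, reaching 30 mm from the pivot at the nose, 12 at the tail, 1.5 mm above the rails. Pinch the stud from above or push it sideways, round the pivot.
- button_right_stud (a point): Middle of the finger stud of the right turnbutton; the same shape and sizes.
- button_left_pivot (a point): Pivot of the left turnbutton: on the middle of the frame's left short rail, 105 mm from the frame's middle, at the height of the blade's top (23.5 mm above the counter). Axes as the frame's.
- button_right_pivot (a point): Pivot of the right turnbutton, on the middle of the frame's right short rail; otherwise the same.
- tape_measure: Bystander: round yellow tape measure, 58x69x22 mm, on the left of the counter; origin under its centre.
- stamp: Bystander: hand stamp with a red handle, 24x44x70 mm, standing on the left; origin under its centre.
- phone: Bystander: black phone lying flat on the right, 158x74x8 mm; origin under its centre.
- marker_black: Bystander: black marker pen lying at the back, 17x135x16 mm; origin under its centre.

How it is judged (in metres and radians):
On the way, in this order (a step that is already met when the one before it is completed fails the run):
1. both turnbuttons lie along their rails, more than 1.2 rad from pointing inward ((value of joint button_left above 1.2 rad or value of joint button_left below -1.2 rad) and (value of joint button_right above 1.2 rad or value of joint button_right below -1.2 rad)), for 0.1 s.
2. the backboard lies flat on its bed inside the frame, batten upward (z of batten in the frame of frame_bed between 0.0125 and 0.0168 m and x of batten in the frame of frame_bed between -0.006 and 0.006 m and y of batten in the frame of frame_bed between -0.006 and 0.006 m and angle between the z axis of batten and the z axis of frame_bed, either way round below 0.03 rad), for 0.2 s.
3. both turnbuttons point square in over the board, within 0.35 rad (value of joint button_left between -0.35 and 0.35 rad and value of joint button_right between -0.35 and 0.35 rad), for 0.2 s.
At the end, for the whole second after the job is handed in: The backboard lies flat on its bed in the frame (its middle no more than 1.8 mm above or 2.5 mm below the seated height and 6 mm from the frame's middle along either frame axis, tilt under 0.03 rad) and at rest, and both turnbuttons point inward over it, within 0.35 rad of square (all of step 2 and all of step 3 and linear speed of backboard below 0.01 m/s); the robot touches nothing.
It fails at once if a bystander (tape measure) is moved more than 20 mm (distance of tape_measure from where it was at the start of the episode above 0.02 m).
It fails at once if a bystander (stamp) is moved more than 20 mm (distance of stamp from where it was at the start of the episode above 0.02 m).
It fails at once if a bystander (phone) is moved more than 20 mm (distance of phone from where it was at the start of the episode above 0.02 m).
It fails at once if a bystander (black marker) is moved more than 20 mm (distance of marker_black from where it was at the start of the episode above 0.02 m).
It also fails if it takes over 72 s, if anything falls off the work surface, if the arm or the gripper's body presses on something with over 40 N, if the wrist force passes 120 N, or if a joint passes its speed limit or range.

## Working session

There is one attempt and no reset: what is moved stays moved. The work goes in short steps, Python scripts to look and compute and a tool call to move; the robot and the scene stay as the last step left them, time stands still between calls to the robot, and variables do not carry over. Pictures are saved under pics/ and viewed, at most 12 in all, crops included, and the job is handed in when it is done.

Besides the shell and the picture viewer there is one more tool, called after "Emit:" as name([rows], argument=value, ...), one row to a line, values as JSON. move_arm: Moves the arm, as the interface text tells. Its arguments: {"type":"object","properties":{"series":{"type":"array"}},"required":["series"]}

```bash
mkdir -p pics; ls
cat > h.py <<'E'
import numpy as np, cv2
from station import r
def save(n,f):
    c=r.capture(n); cv2.imwrite('pics/'+f,c['img'][:,:,::-1]); 
    np.savez('pics/'+f+'.npz',**c); return c
def cam(c,s=None):
    K=np.array(c['camera_matrix'])
    if 'hand_eye' in c:
        H=np.array(c['hand_eye']);R=np.array(s['ee_rot']);return K,R@H[:3,:3],R@H[:3,3]+np.array(s['tcp_pos'])
    R=cv2.Rodrigues(np.array(c['rvec'],float))[0]; return K,R.T,-R.T@np.array(c['tvec'],float).ravel()
def ray(c,uv,z,s=None):
    K,R,o=cam(c,s); uv=np.atleast_2d(np.array(uv,float))
    d=(R@np.linalg.inv(K)@np.c_[uv,np.ones(len(uv))].T).T
    return o+d*((z-o[2])/d[:,2])[:,None]
E
python3 - <<'E'
from h import *
s=r.sense(); print(s)
c=save('top','t0.png'); print(cam(c)); c=save('scene','s0.png'); print(cam(c))
E
```

```text
pics
{'time_s': 0.0, 'joints': array([ 8.68369295e+01,  2.20915379e+01,  3.79185054e-01, -2.87572410e-02,
       -6.84095125e+01, -1.48179692e+01]), 'joint_velocities': array([ 0.00466345, -0.03006543, -0.03487424, -0.06486699,  0.01528535,
       -0.0580796 ]), 'effort': array([ 5.05862372e-04, -3.90665925e+01,  1.87402350e+01,  4.21973839e+00,
        1.09959953e-02, -1.85400768e-04]), 'tcp_pos': array([0.19273619, 0.59396805, 0.24644789]), 'ee_rot': array([[ 9.51101568e-01, -3.08877753e-01, -5.83340825e-04],
       [-3.08878290e-01, -9.51099259e-01, -2.09791598e-03],
       [ 9.31845491e-05,  2.17551250e-03, -9.99997629e-01]]), 'wrist_force': array([ 0.48281674,  0.18217339, -0.70539448]), 'moment': array([-0.00837722, -0.00162993, -0.00291578]), 'gripper_force': 0.0, 'gripper_width': 0.9991596721713047}
(array([[448.7974601 ,   0.        , 276.40840577],
       [  0.        , 448.7974601 , 213.66327828],
       [  0.        ,   0.        ,   1.        ]]), array([[-0.02128016, -0.99713551,  0.07258045],
       [-0.99963323,  0.02000476, -0.01825419],
       [ 0.01674995, -0.07294228, -0.9971955 ]]), array([0.47640372, 0.00550718, 1.47922394]))
(array([[484.33587516,   0.        , 287.08331045],
       [  0.        , 484.33587516, 207.08402717],
       [  0.        ,   0.        ,   1.        ]]), array([[-0.99266458,  0.04284746, -0.11305365],
       [ 0.11840788,  0.53346358, -0.83749399],
       [ 0.02442551, -0.84473706, -0.53462388]]), array([0.73555937, 1.25281611, 0.86135621]))
```

View pics/t0.png

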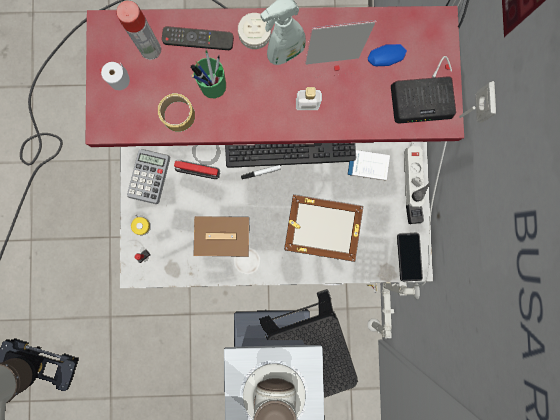

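View pics/s0.png

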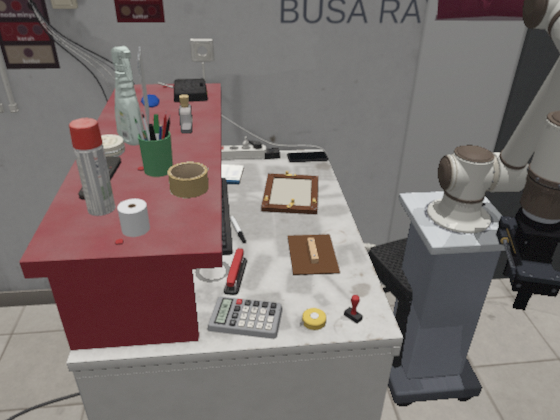

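The board (centre about (221,236) in the top view) is left of the frame (about (324,228)). The left button is near (293,224) and the right near (357,230). I'll enlarge these.

Run:
```python
from h import *
im=cv2.imread('pics/t0.png'); cr=im[185:275,185:370]; cv2.imwrite('pics/t0c.png',cv2.resize(cr,None,fx=4.3,fy=4.3,interpolation=cv2.INTER_CUBIC))
c=dict(np.load('pics/t0.png.npz'))
hsv=cv2.cvtColor(im,cv2.COLOR_BGR2HSV)
for p in [(205,222),(205,250),(221,236),(324,228),(290,240),(293,224),(357,230),(330,202)]: print(p,hsv[p[1],p[0]],ray(c,p,0.02).round(3))
```

```text
(205, 222) [ 14 103 153] [[0.56  0.211 0.02 ]]
(205, 250) [ 14 104 154] [[0.469 0.212 0.02 ]]
(221, 236) [ 18  82 229] [[0.514 0.16  0.02 ]]
(324, 228) [ 25  15 226] [[ 0.533 -0.175  0.02 ]]
(290, 240) [ 12 150 129] [[ 0.496 -0.064  0.02 ]]
(293, 224) [ 25 124 249] [[ 0.548 -0.075  0.02 ]]
(357, 230) [ 23 138 247] [[ 0.524 -0.283  0.02 ]]
(330, 202) [ 11 152 129] [[ 0.617 -0.197  0.02 ]]
```

View pics/t0c.png

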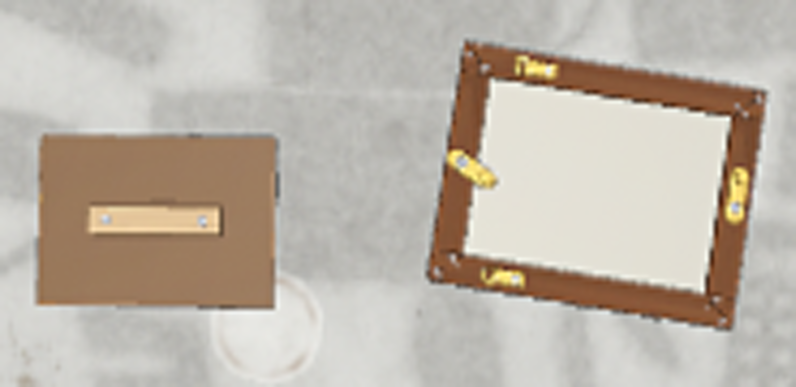

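Run:
```python
from h import *
im=cv2.imread('pics/t0.png'); c=dict(np.load('pics/t0.png.npz'))
hsv=cv2.cvtColor(im,cv2.COLOR_BGR2HSV)
def big(m,x0,x1):
    m=m.copy(); m[:,:x0]=0;m[:,x1:]=0;m[:185]=0;m[275:]=0
    return max(cv2.findContours(m,cv2.RETR_EXTERNAL,cv2.CHAIN_APPROX_NONE)[0],key=cv2.contourArea)[:,0]
def rect(P,z):
    w=ray(c,P,z)[:,:2].astype(np.float32); R=cv2.minAreaRect(w*1000)
    b=cv2.boxPoints(R); e=b[1]-b[0]; f=b[2]-b[1]; l=e if np.hypot(*e)>np.hypot(*f) else f
    l=l if l[1]>0 else -l
    print(np.round(R[0],1),np.round(R[1],1),'yaw of long axis as y',np.degrees(np.arctan2(-l[0],l[1])).round(2))
rect(big(cv2.inRange(hsv,(5,90,60),(20,255,200)),280,372),.019)
rect(big(cv2.inRange(hsv,(15,3,190),(45,35,255)),300,352),.012)
rect(big(cv2.inRange(hsv,(8,60,60),(25,255,255)),187,256),.006)
rect(big(cv2.inRange(hsv,(8,60,200),(25,255,255)),200,242),.024)
```

```text
[ 534.1 -173.7] [232.1 181.9] yaw of long axis as y -10.44
[ 534.  -176.8] [180.4 135. ] yaw of long axis as y -10.25
[512.5 161.6] [177.3 127.6] yaw of long axis as y -1.16
[515.2 161.1] [93.7 16.2] yaw of long axis as y -1.2
```

Emit:
move_arm([
  {"grip": 0.45, "xyz": [548, 521, 0], "angular": [0, 0, 1.436]},
  {"grip": 0.45, "xyz": [548, 521, 0], "angular": [0, 0, 1.436]},
  {"grip": 0.45, "xyz": [548, 521, 0], "angular": [0, 0, 1.436]},
  {"grip": 0.45, "xyz": [548, 521, 0], "angular": [0, 0, 1.436]},
  {"grip": 0.45, "xyz": [548, 521, 0], "angular": [0, 0, 1.436]},
  {"grip": 0.45, "xyz": [548, 521, 0], "angular": [0, 0, 1.436]},
  {"grip": 0.45, "xyz": [548, 521, 0], "angular": [0, 0, 1.436]},
  {"grip": 0.45, "xyz": [548, 521, 0], "angular": [0, 0, 1.436]},
  {"grip": 0.45, "xyz": [548, 521, 0], "angular": [0, 0, 1.436]},
  {"grip": 0.45, "xyz": [548, 521, 0], "angular": [0, 0, 1.436]},
])

```text
time_s: 1.1
tcp_pos: [0.4315, 0.1529, 0.2475]
ee_rot: [[-0.182, -0.983, -0.0], [-0.983, 0.182, 0.0], [-0.0, 0.0, -1.0]]
wrist_force: [1.0, 0.4, -1.0]
gripper_width: 0.456
gripper_force: 0.0
```

```bash
cat >> h.py <<'E'
def go(x,y,z,xang):
    """tool shift (mm) and rotvec from measured pose to TCP (m) with tool x axis at xang deg, tool straight down"""
    from scipy.spatial.transform import Rotation as Ro
    s=r.sense(); R=np.array(s['ee_rot']); a=np.radians(xang); c,q=np.cos(a),np.sin(a)
    G=np.array([[c,q,0],[q,-c,0],[0,0,-1.]])
    print('shift',(R.T@(np.array([x,y,z])-s['tcp_pos'])*1000).round(1),'rot',Ro.from_matrix(R.T@G).as_rotvec().round(3))
def st():
    s=r.sense(); R=np.array(s['ee_rot'])
    print('t',round(s['time_s'],2),'tcp',np.round(s['tcp_pos'],4),'xang',np.degrees(np.arctan2(R[1,0],R[0,0])).round(2),'F',np.round(s['wrist_force'],1),'w',round(s['gripper_width'],3),round(s['gripper_force'],1)); return s
E
python3 - <<'E'
from h import *
print(st()['joints']); go(.553,-.071,.25,-100.3)
E
```

```text
t 1.1 tcp [0.4315 0.1529 0.2475] xang -100.49 F [ 1.   0.4 -1. ] w 0.456 0.0
[ 3.99398958e+01  5.52523441e+00 -2.18362847e+01 -1.15161205e-02
 -6.26356927e+01 -5.04283505e+01]
shift [ 198.1 -160.3   -2.5] rot [ 0.     0.    -0.003]
```

Emit:
move_arm([
  {"grip": 0.45, "xyz": [49, -40, -1], "angular": [0, 0, 0]},
  {"grip": 0.45, "xyz": [80, -65, -1], "angular": [0, 0, 0]},
  {"grip": 0.45, "xyz": [115, -92, -1], "angular": [0, 0, 0]},
  {"grip": 0.45, "xyz": [150, -120, -2], "angular": [0, 0, 0]},
  {"grip": 0.45, "xyz": [180, -145, -2], "angular": [0, 0, 0]},
  {"grip": 0.45, "xyz": [198, -160, -2], "angular": [0, 0, 0]},
  {"grip": 0.45, "xyz": [198, -160, -2], "angular": [0, 0, 0]},
])

```text
time_s: 1.8
tcp_pos: [0.5541, -0.0708, 0.2484]
ee_rot: [[-0.182, -0.983, -0.002], [-0.983, 0.182, -0.0], [0.001, 0.001, -1.0]]
wrist_force: [-0.9, 0.4, 0.2]
gripper_width: 0.443
gripper_force: 0.0
```

Run:
```python
from h import *
s=st(); c=save('wrist','w0.png'); np.savez('pics/w0.s.npz',ee_rot=s['ee_rot'],tcp_pos=s['tcp_pos']); K,R,o=cam(c,s); print(R.round(3),o)
```

```text
t 1.8 tcp [ 0.5541 -0.0708  0.2484] xang -100.49 F [-0.9  0.4  0.2] w 0.443 0.0
[[-0.983  0.176  0.048]
 [ 0.183  0.945  0.27 ]
 [ 0.002  0.274 -0.962]] [ 0.53960811 -0.14489175  0.38531159]
```

View pics/w0.png

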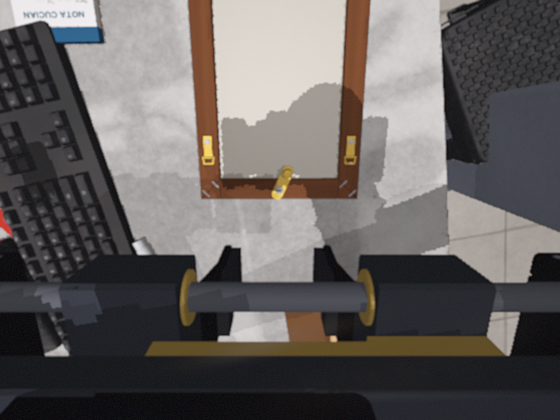

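The wrist camera shows the frame's left rail along row ~190, with corners near (202,198) and (357,198) and the left button from about (275,197) to (290,168).

Run:
```python
from h import *
im=cv2.imread('pics/w0.png'); c=dict(np.load('pics/w0.png.npz')); s=dict(np.load('pics/w0.s.npz'))
print(ray(c,[(202,199),(357,199),(278,193),(283,181),(289,170)],.021,s).round(4))
cr=im[120:215,185:380]; cv2.imwrite('pics/w0c.png',cv2.resize(cr,None,fx=4,fy=4,interpolation=cv2.INTER_CUBIC))
hsv=cv2.cvtColor(im,cv2.COLOR_BGR2HSV); m=cv2.inRange(hsv,(18,110,80),(32,255,255)); m[:120]=0; m[210:]=0
n,l,stt,ce=cv2.connectedComponentsWithStats(m)
for i in range(1,n):
    if stt[i,4]>30: print(stt[i],ce[i].round(1),ray(c,ce[i],.0235,s).round(4))
```

```text
[[ 0.6406 -0.0752  0.021 ]
 [ 0.4631 -0.0421  0.021 ]
 [ 0.5523 -0.066   0.021 ]
 [ 0.5441 -0.0788  0.021 ]
 [ 0.5351 -0.09    0.021 ]]
[202 135  13  30 271] [207.6 150.7] [[ 0.6203 -0.128   0.0235]]
[344 136  13  29 240] [350.  150.9] [[ 0.4648 -0.0989  0.0235]]
[271 166  22  33 337] [282.4 181.7] [[ 0.5449 -0.0786  0.0235]]
```

View pics/w0c.png

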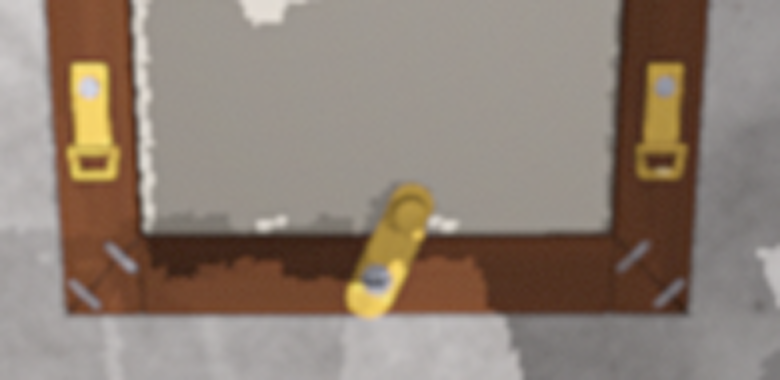

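Run:
```python
from h import *
c=dict(np.load('pics/w0.png.npz')); s=dict(np.load('pics/w0.s.npz'))
p=ray(c,(279,189.5),.0245,s)[0]; q=ray(c,(287.7,172),.0355,s)[0]
d=q-p; print(p.round(4),q.round(4),np.hypot(*d[:2]).round(4),np.degrees(np.arctan2(d[1],d[0])))
cs=ray(c,[(202,198),(357,198)],.019,s); e=cs[0]-cs[1]; print(cs.round(4),np.hypot(*e[:2]),np.degrees(np.arctan2(e[1],e[0])))
ci=ray(c,[(185+140/4,120+235/4),(185+614/4,120+235/4)],.019,s);print(ci.round(4),(ci[0]-ci[1])[:2])
go(q[0],q[1],.060,-100.5)
```

```text
[ 0.5503 -0.0706  0.0245] [ 0.5371 -0.0903  0.0355] 0.0237 -123.84998786602607
[[ 0.6409 -0.076   0.019 ]
 [ 0.4625 -0.0427  0.019 ]] 0.18144274157042609 -10.563076374367574
[[ 0.6149 -0.0943  0.019 ]
 [ 0.4808 -0.0693  0.019 ]] [ 0.13410644 -0.02499152]
shift [ 23.2  11.9 188.5] rot [ 0.002 -0.     0.001]
```

Emit:
move_arm([
  {"grip": 0.45, "xyz": [10, 6, 45], "angular": [0, 0, 0.14]},
  {"grip": 0.45, "xyz": [22, 11, 90], "angular": [0, 0, 0.28]},
  {"grip": 0.45, "xyz": [22, 11, 130], "angular": [0, 0, 0.41]},
  {"grip": 0.45, "xyz": [22, 11, 160], "angular": [0, 0, 0.41]},
  {"grip": 0.45, "xyz": [22, 11, 180], "angular": [0, 0, 0.41]},
  {"grip": 0.45, "xyz": [22, 11, 186], "angular": [0, 0, 0.41]},
  {"grip": 0.45, "xyz": [22, 11, 186], "angular": [0, 0, 0.41]},
])

```text
time_s: 2.55
tcp_pos: [0.5382, -0.0874, 0.0632]
ee_rot: [[-0.554, -0.832, -0.002], [-0.832, 0.554, -0.0], [0.001, 0.001, -1.0]]
wrist_force: [0.5, -0.3, -0.7]
gripper_width: 0.454
gripper_force: 0.0
```

Run:
```python
from h import *
s=st(); c=save('wrist','w1.png'); np.savez('pics/w1.s.npz',ee_rot=s['ee_rot'],tcp_pos=s['tcp_pos']); go(.538,-.0895,.0515,-124)
```

```text
t 2.55 tcp [ 0.5382 -0.0874  0.0632] xang -123.67 F [ 0.5 -0.3 -0.7] w 0.454 0.0
shift [ 2.3 -0.3 12.7] rot [-0.001  0.     0.006]
```

View pics/w1.png

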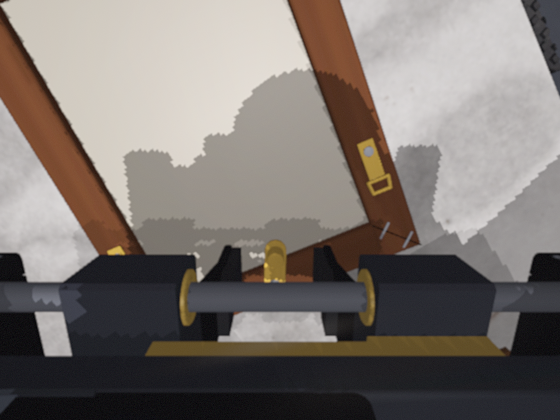

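The stud at (275,247) sits midway between the fingertips (about columns 235 and 318). I'll go down and pinch it.

Emit:
move_arm([
  {"grip": 0.45, "xyz": [2, 0, 8], "angular": [0, 0, 0]},
  {"grip": 0.45, "xyz": [2, 0, 12], "angular": [0, 0, 0]},
  {"grip": 0.0, "xyz": [2, 0, 12], "angular": [0, 0, 0]},
  {"grip": 0.0, "xyz": [2, 0, 12], "angular": [0, 0, 0]},
  {"grip": 0.0, "xyz": [2, 0, 12], "angular": [0, 0, 0]},
  {"grip": 0.0, "xyz": [2, 0, 12], "angular": [0, 0, 0]},
  {"grip": 0.0, "xyz": [2, 0, 12], "angular": [0, 0, 0]},
])

```text
time_s: 3.3
tcp_pos: [0.5377, -0.0898, 0.0518]
ee_rot: [[-0.556, -0.832, 0.0], [-0.832, 0.556, -0.0], [-0.0, -0.0, -1.0]]
wrist_force: [0.6, -0.8, -0.7]
gripper_width: 0.098
gripper_force: 30.0
```

Run:
```python
from h import *
s=st()
# arc in tool frame: pivot at tool (-22,0); rotate by phi about tool z (world negative)
for a in np.radians([7,14,21,28,35,42,49,56,63,68]): print((-22+22*np.cos(a)).round(1),(22*np.sin(a)).round(1),a.round(3))
```

```text
t 3.3 tcp [ 0.5377 -0.0898  0.0518] xang -123.75 F [ 0.6 -0.8 -0.7] w 0.098 30.0
-0.2 2.7 0.122
-0.7 5.3 0.244
-1.5 7.9 0.367
-2.6 10.3 0.489
-4.0 12.6 0.611
-5.7 14.7 0.733
-7.6 16.6 0.855
-9.7 18.2 0.977
-12.0 19.6 1.1
-13.8 20.4 1.187
```

Emit:
move_arm([
  {"grip": 0, "xyz": [-0.2, 2.7, 0], "angular": [0, 0, 0.122]},
  {"grip": 0, "xyz": [-0.7, 5.3, 0], "angular": [0, 0, 0.244]},
  {"grip": 0, "xyz": [-1.5, 7.9, 0], "angular": [0, 0, 0.367]},
  {"grip": 0, "xyz": [-2.6, 10.3, 0], "angular": [0, 0, 0.489]},
  {"grip": 0, "xyz": [-4, 12.6, 0], "angular": [0, 0, 0.611]},
  {"grip": 0, "xyz": [-5.7, 14.7, 0], "angular": [0, 0, 0.733]},
  {"grip": 0, "xyz": [-7.6, 16.6, 0], "angular": [0, 0, 0.855]},
  {"grip": 0, "xyz": [-9.7, 18.2, 0], "angular": [0, 0, 0.977]},
  {"grip": 0, "xyz": [-12, 19.6, 0], "angular": [0, 0, 1.1]},
  {"grip": 0, "xyz": [-13.8, 20.4, 0], "angular": [0, 0, 1.187]},
])

```text
time_s: 4.3
tcp_pos: [0.528, -0.0661, 0.0517]
ee_rot: [[-0.978, 0.207, -0.0], [0.207, 0.978, 0.001], [0.0, 0.001, -1.0]]
wrist_force: [-1.6, 4.2, 1.6]
gripper_width: 0.095
gripper_force: 30.0
```

Run:
```python
from h import *
s=st(); print(s['joints'].round(1))
```

```text
t 4.3 tcp [ 0.528  -0.0661  0.0517] xang 168.03 F [-1.6  4.2  1.6] w 0.095 30.0
[ 1.030e+01  2.630e+01 -2.610e+01 -1.000e-01 -3.770e+01 -1.122e+02]
```

Emit:
move_arm([
  {"grip": 0.3, "xyz": [0, 0, 0], "angular": [0, 0, 0]},
  {"grip": 0.3, "xyz": [0, 0, 0], "angular": [0, 0, 0]},
  {"grip": 0.3, "xyz": [0, 0, -20], "angular": [0, 0, 0]},
  {"grip": 0.45, "xyz": [0, 0, -60], "angular": [0, 0, -0.15]},
  {"grip": 0.45, "xyz": [5, 15, -100], "angular": [0, 0, -0.3]},
  {"grip": 0.45, "xyz": [12, 45, -135], "angular": [0, 0, -0.45]},
  {"grip": 0.45, "xyz": [22, 85, -160], "angular": [0, 0, -0.6]},
  {"grip": 0.45, "xyz": [33, 128, -175], "angular": [0, 0, -0.75]},
  {"grip": 0.45, "xyz": [44, 170, -185], "angular": [0, 0, -0.9]},
  {"grip": 0.45, "xyz": [54, 210, -195], "angular": [0, 0, -1.05]},
])

```text
time_s: 5.3
tcp_pos: [0.518, 0.151, 0.2475]
ee_rot: [[-0.658, -0.753, 0.001], [-0.753, 0.658, 0.0], [-0.001, -0.001, -1.0]]
wrist_force: [1.2, 0.1, -0.3]
gripper_width: 0.448
gripper_force: 0.0
```

Run:
```python
from h import *
s=st(); go(.514,.25,.25,-91.2)
```

```text
t 5.3 tcp [0.518  0.151  0.2475] xang -131.17 F [ 1.2  0.1 -0.3] w 0.448 0.0
shift [-71.9  68.2  -2.5] rot [-0.001  0.001 -0.698]
```

Emit:
move_arm([
  {"grip": 0.45, "xyz": [-20, 20, -1], "angular": [0, 0, -0.14]},
  {"grip": 0.45, "xyz": [-40, 40, -1], "angular": [0, 0, -0.28]},
  {"grip": 0.45, "xyz": [-60, 57, -2], "angular": [0, 0, -0.42]},
  {"grip": 0.45, "xyz": [-72, 68, -2], "angular": [0, 0, -0.56]},
  {"grip": 0.45, "xyz": [-72, 68, -2], "angular": [0, 0, -0.698]},
  {"grip": 0.45, "xyz": [-72, 68, -2], "angular": [0, 0, -0.698]},
])

```text
time_s: 5.9
tcp_pos: [0.5152, 0.2488, 0.2482]
ee_rot: [[-0.027, -1.0, -0.0], [-1.0, 0.027, -0.001], [0.001, 0.0, -1.0]]
wrist_force: [0.3, -0.6, 0.4]
gripper_width: 0.454
gripper_force: 0.0
```

Run:
```python
from h import *
s=st(); c=save('wrist','w2.png'); np.savez('pics/w2.s.npz',ee_rot=s['ee_rot'],tcp_pos=s['tcp_pos'])
im=c['img'][:,:,::-1].copy(); hsv=cv2.cvtColor(im,cv2.COLOR_BGR2HSV)
def rect(m,z):
    m=m.copy(); m[240:]=0
    P=max(cv2.findContours(m,cv2.RETR_EXTERNAL,cv2.CHAIN_APPROX_NONE)[0],key=cv2.contourArea)[:,0]
    w=ray(c,P,z,s)[:,:2].astype(np.float32); R=cv2.minAreaRect(w*1000)
    b=cv2.boxPoints(R); e=b[1]-b[0]; f=b[2]-b[1]; l=e if np.hypot(*e)>np.hypot(*f) else f
    l=l if l[1]>0 else -l
    print(P.min(0),P.max(0),np.round(R[0],1),np.round(R[1],1),'yaw',np.degrees(np.arctan2(-l[0],l[1])).round(2))
rect(cv2.inRange(hsv,(8,60,30),(25,255,255)),.006)
rect(cv2.inRange(hsv,(12,50,190),(28,255,255)),.024)
t=r.capture('top'); cv2.imwrite('pics/t1.png',t['img'][:,:,::-1])
```

```text
t 5.9 tcp [0.5152 0.2488 0.2482] xang -91.52 F [ 0.3 -0.6  0.4] w 0.454 0.0
[217  22] [338 189] [511.3 162.4] [178.6 128.6] yaw -1.85
[269  61] [286 125] [510.6 145.6] [63.7 17.9] yaw -1.96
```

View pics/w2.png

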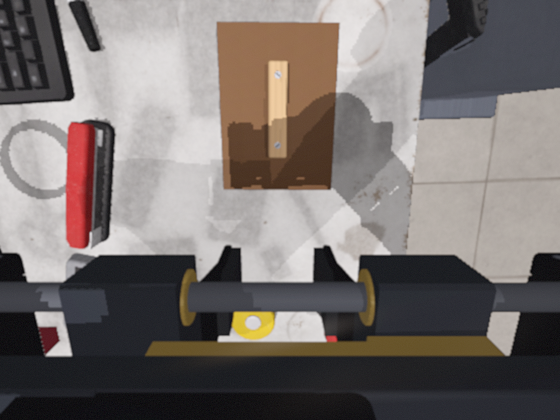

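The board spans columns 217–338 and rows 22–189, with the batten around columns 269–286. Its centre comes out near (0.511, 0.1625) with yaw −1.9°. Next I'll approach over the batten.

Emit:
move_arm([
  {"grip": 0.45, "xyz": [35, 1, 30], "angular": [0, 0, 0.005]},
  {"grip": 0.45, "xyz": [65, 2, 65], "angular": [0, 0, 0.005]},
  {"grip": 0.45, "xyz": [86, 2, 105], "angular": [0, 0, 0.005]},
  {"grip": 0.45, "xyz": [86, 2, 145], "angular": [0, 0, 0.005]},
  {"grip": 0.45, "xyz": [86, 2, 175], "angular": [0, 0, 0.005]},
  {"grip": 0.45, "xyz": [86, 2, 190], "angular": [0, 0, 0.005]},
  {"grip": 0.45, "xyz": [86, 2, 190], "angular": [0, 0, 0.005]},
])

```text
time_s: 6.7
tcp_pos: [0.5094, 0.1611, 0.0563]
ee_rot: [[-0.036, -0.999, -0.005], [-0.999, 0.036, -0.003], [0.003, 0.005, -1.0]]
wrist_force: [-0.6, 0.2, 0.0]
gripper_width: 0.449
gripper_force: 0.0
```

Run:
```python
from h import *
s=st(); go(.511,.1625,.0335,-91.8)
c=save('wrist','w3.png'); hsv=cv2.cvtColor(c['img'],cv2.COLOR_RGB2HSV)
for row in (215,225,235,242): 
    x=np.where(cv2.inRange(hsv[row:row+1],(10,50,90),(28,255,255))[0])[0]; print(row,x[:1],x[-1:],len(x), hsv[row,277])
```

```text
t 6.7 tcp [0.5094 0.1611 0.0563] xang -92.06 F [-0.6  0.2  0. ] w 0.449 0.0
shift [-1.5 -1.6 22.8] rot [ 0.005 -0.003 -0.005]
215 [253] [289] 37 [ 15 101 136]
225 [254] [289] 36 [ 16 105 136]
235 [254] [289] 36 [ 15 102 137]
242 [254] [289] 36 [ 16 105 136]
```

Emit:
move_arm([
  {"grip": 0.45, "xyz": [-1.5, -2, 10], "angular": [0.004, -0.002, 0]},
  {"grip": 0.45, "xyz": [-1.5, -2, 19], "angular": [0.004, -0.002, 0]},
  {"grip": 0.45, "xyz": [-1.5, -2, 22.5], "angular": [0.004, -0.002, 0]},
  {"grip": 0.45, "xyz": [-1.5, -2, 22.5], "angular": [0.004, -0.002, 0]},
  {"grip": 0, "xyz": [-1.5, -2, 22.5], "angular": [0.004, -0.002, 0]},
  {"grip": 0, "xyz": [-1.5, -2, 22.5], "angular": [0.004, -0.002, 0]},
  {"grip": 0, "xyz": [-1.5, -2, 22.5], "angular": [0.004, -0.002, 0]},
  {"grip": 0, "xyz": [-1.5, -2, 22.5], "angular": [0.004, -0.002, 0]},
  {"grip": 0, "xyz": [-1.5, -2, 22.5], "angular": [0.004, -0.002, 0]},
])

```text
time_s: 7.65
tcp_pos: [0.5128, 0.1643, 0.0363]
ee_rot: [[-0.033, -0.999, 0.004], [-0.999, 0.033, 0.002], [-0.002, -0.004, -1.0]]
wrist_force: [-0.6, 0.2, 1.5]
gripper_width: 0.226
gripper_force: 30.0
```

Run:
```python
from h import *
s=st()
```

```text
t 7.65 tcp [0.5128 0.1643 0.0363] xang -91.88 F [-0.6  0.2  1.5] w 0.226 30.0
```

Emit:
move_arm([
  {"grip": 0, "xyz": [0, 0, -15], "angular": [0, 0, 0]},
  {"grip": 0, "xyz": [0, 0, -45], "angular": [0, 0, 0]},
  {"grip": 0, "xyz": [15, -1, -75], "angular": [0, 0, 0.01]},
  {"grip": 0, "xyz": [50, -4, -80], "angular": [0, 0, 0.03]},
  {"grip": 0, "xyz": [95, -8, -80], "angular": [0, 0, 0.05]},
  {"grip": 0, "xyz": [140, -12, -80], "angular": [0, 0, 0.07]},
  {"grip": 0, "xyz": [185, -16, -80], "angular": [0, 0, 0.09]},
  {"grip": 0, "xyz": [230, -20, -80], "angular": [0, 0, 0.11]},
  {"grip": 0, "xyz": [275, -24, -80], "angular": [0, 0, 0.13]},
  {"grip": 0, "xyz": [310, -27, -80], "angular": [0, 0, 0.151]},
])

```text
time_s: 8.65
tcp_pos: [0.5283, -0.149, 0.1148]
ee_rot: [[-0.185, -0.983, 0.003], [-0.983, 0.185, 0.002], [-0.003, -0.002, -1.0]]
wrist_force: [0.1, 1.0, -3.0]
gripper_width: 0.224
gripper_force: 30.0
```

Emit:
move_arm([
  {"grip": 0, "xyz": [17, -4, 0], "angular": [0, 0, 0]},
  {"grip": 0, "xyz": [25, -6, 0], "angular": [0, 0, 0]},
  {"grip": 0, "xyz": [25, -6, 0], "angular": [0, 0, 0]},
  {"grip": 0, "xyz": [25, -6, 0], "angular": [0, 0, 0]},
])

```text
time_s: 9.05
tcp_pos: [0.5302, -0.1717, 0.1151]
ee_rot: [[-0.183, -0.983, 0.003], [-0.983, 0.183, 0.002], [-0.003, -0.003, -1.0]]
wrist_force: [0.3, 1.0, -2.2]
gripper_width: 0.222
gripper_force: 30.0
```

Run:
```python
from h import *
s=st(); go(.531,-.172,.08,-100.5)
c=save('wrist','w4.png'); np.savez('pics/w4.s.npz',ee_rot=s['ee_rot'],tcp_pos=s['tcp_pos'])
```

```text
t 9.05 tcp [ 0.5302 -0.1717  0.1151] xang -100.52 F [ 0.3  1.  -2.2] w 0.222 30.0
shift [ 0.3 -0.7 35.1] rot [-0.003  0.003 -0.   ]
```

View pics/w4.png

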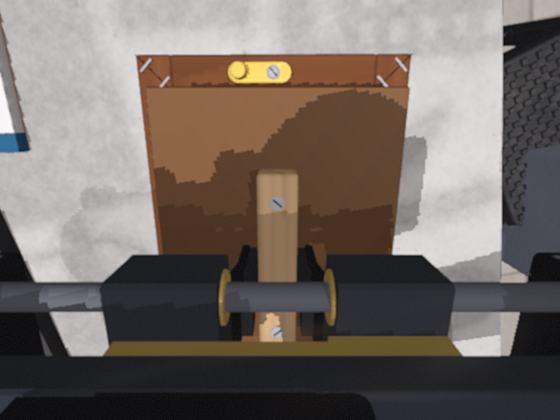

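Run:
```python
from h import *
im=cv2.imread('pics/w4.png'); c=dict(np.load('pics/w4.png.npz')); s=dict(np.load('pics/w4.s.npz'))
g=cv2.cvtColor(im,cv2.COLOR_BGR2GRAY)
cs=cv2.cornerSubPix(g,np.array([[[138,55]],[[410,54]],[[145,87]],[[408,87]]],np.float32),(5,5),(-1,-1),(3,50,.01))[:,0]; print(cs.round(1))
y=np.array([-.1833,-.983])  # toward -ey
F=ray(c,cs[:2],.019,s)[:,:2]; B=ray(c,cs[2:],s['tcp_pos'][2]-.030,s)[:,:2]
for P,h in((F,.117),(B,.090)):
    e=P[0]-P[1]; a=np.arctan2(e[1],e[0]); ey=np.array([-np.sin(a),np.cos(a)]); print(P.round(4),np.hypot(*e).round(4),np.degrees(a).round(2),'centre',(P.mean(0)+h*ey).round(4))
p=ray(c,(273.5,72),.0245,s)[0,:2]; print('centre from pivot',p+.105*np.array([.1833,.983]))
```

```text
[[135.5  54.8]
 [411.   53.9]
 [145.   87. ]
 [407.8  86.2]]
[[ 0.5999 -0.3042]
 [ 0.421  -0.2713]] 0.1819 -10.41 centre [ 0.5316 -0.1726]
[[ 0.5756 -0.2731]
 [ 0.4502 -0.2501]] 0.1274 -10.41 centre [ 0.5292 -0.1731]
centre from pivot [ 0.53147163 -0.17314223]
```

Emit:
move_arm([
  {"grip": 0, "xyz": [0, -1, 20], "angular": [-0.003, 0.003, 0]},
  {"grip": 0, "xyz": [0, -1.5, 40], "angular": [-0.003, 0.003, 0]},
  {"grip": 0, "xyz": [0, -1.5, 52], "angular": [-0.003, 0.003, 0]},
  {"grip": 0, "xyz": [0, -1.5, 52], "angular": [-0.003, 0.003, 0]},
  {"grip": 0, "xyz": [0, -1.5, 52], "angular": [-0.003, 0.003, 0]},
])

```text
time_s: 9.6
tcp_pos: [0.5327, -0.1721, 0.0639]
ee_rot: [[-0.182, -0.983, 0.001], [-0.983, 0.182, -0.001], [0.001, -0.001, -1.0]]
wrist_force: [-0.1, 0.9, -1.7]
gripper_width: 0.226
gripper_force: 30.0
```

Run:
```python
from h import *
s=st(); 
c=save('wrist','w5.png'); np.savez('pics/w5.s.npz',ee_rot=s['ee_rot'],tcp_pos=s['tcp_pos'])
im=cv2.imread('pics/w5.png'); cv2.imwrite('pics/w5c.png',cv2.resize(im[30:260,110:440],None,fx=2.4,fy=2.4,interpolation=cv2.INTER_CUBIC))
```

```text
t 9.6 tcp [ 0.5327 -0.1721  0.0639] xang -100.47 F [-0.1  0.9 -1.7] w 0.226 30.0
```

View pics/w5c.png

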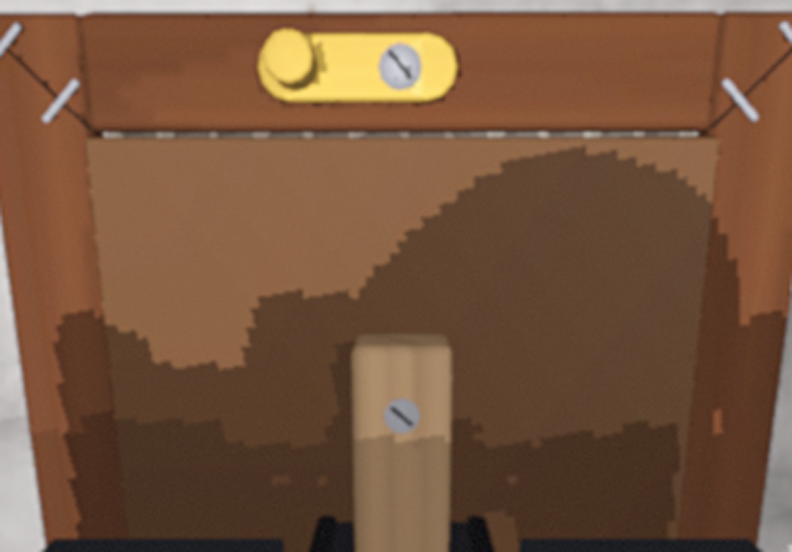

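The board's front edge runs from (88,138) to (718,138) in the crop. The rail's inner corners are at about (93,131) and (706,132), so the board looks almost centred. I'll put numbers on it.

Run:
```python
from h import *
c=dict(np.load('pics/w5.png.npz')); s=dict(np.load('pics/w5.s.npz'))
def u(l): return np.array(l)/2.4+[110,30]
R=np.array([[.983,-.183],[.183,.983]]).T  # world->frame-ish coords (yaw -10.5)
R=np.array([[.983,-.1822],[.1822,.983]])
t=s['tcp_pos'][:2]
for n,l,z in(('inner',[(93,131),(706,132)],.019),('board',[(88,138),(718,138)],s['tcp_pos'][2]-.030),('outer left edge x',[(33,400),(772,400)],.019),('board sides',[(111,400),(690,400)],s['tcp_pos'][2]-.030),('pivot',[(400,66)],.0245),('batten end top',[(354,346),(450,346)],s['tcp_pos'][2]-.012)):
    w=(R@(ray(c,u(l),z,s)[:,:2]-t).T).T*1000; print(n,w.round(1).tolist(),w.mean(0).round(1))
```

```text
inner [[66.8, -94.2], [-68.2, -93.9]] [ -0.7 -94.1]
board [[62.4, -91.3], [-65.2, -91.3]] [ -1.4 -91.3]
outer left edge x [[87.9, -33.5], [-90.7, -33.5]] [ -1.4 -33.5]
board sides [[63.3, -36.9], [-65.1, -36.9]] [ -0.9 -36.9]
pivot [[-0.8, -106.3]] [  -0.8 -106.3]
batten end top [[8.1, -51.8], [-10.5, -51.8]] [ -1.2 -51.8]
```

Emit:
move_arm([
  {"grip": 0, "xyz": [0, 0, 6], "angular": [0, 0, 0]},
  {"grip": 0, "xyz": [0, 0, 10], "angular": [0, 0, 0]},
  {"grip": 0, "xyz": [0, 0, 13], "angular": [0, 0, 0]},
  {"grip": 0, "xyz": [0, 0, 15], "angular": [0, 0, 0]},
  {"grip": 0, "xyz": [0, 0, 15.5], "angular": [0, 0, 0]},
  {"grip": 0, "xyz": [0, 0, 15.5], "angular": [0, 0, 0]},
])

```text
time_s: 10.25
tcp_pos: [0.5322, -0.1726, 0.0484]
ee_rot: [[-0.183, -0.983, 0.001], [-0.983, 0.183, -0.001], [0.001, -0.001, -1.0]]
wrist_force: [-2.0, -0.2, 1.1]
gripper_width: 0.227
gripper_force: 30.0
```

Emit:
move_arm([
  {"grip": 0.45, "xyz": [0, 0, 0], "angular": [0, 0, 0]},
  {"grip": 0.45, "xyz": [0, 0, 0], "angular": [0, 0, 0]},
  {"grip": 0.45, "xyz": [0, 0, 0], "angular": [0, 0, 0]},
  {"grip": 0.45, "xyz": [0, 0, -10], "angular": [0, 0, 0]},
  {"grip": 0.45, "xyz": [0, 0, -35], "angular": [0, 0, 0]},
  {"grip": 0.45, "xyz": [0, 0, -75], "angular": [0, 0, 0]},
  {"grip": 0.45, "xyz": [0, 0, -100], "angular": [0, 0, 0]},
  {"grip": 0.45, "xyz": [0, 0, -105], "angular": [0, 0, 0]},
])

```text
time_s: 11.05
tcp_pos: [0.5345, -0.1729, 0.1576]
ee_rot: [[-0.182, -0.983, 0.009], [-0.983, 0.182, -0.002], [0.0, -0.009, -1.0]]
wrist_force: [0.4, -0.4, -0.3]
gripper_width: 0.453
gripper_force: 0.0
```

Run:
```python
from h import *
s=st(); 
c=save('wrist','w6.png'); np.savez('pics/w6.s.npz',ee_rot=s['ee_rot'],tcp_pos=s['tcp_pos'])
im=cv2.imread('pics/w6.png'); cv2.imwrite('pics/w6c.png',cv2.resize(im[20:250,130:420],None,fx=2.6,fy=2.6,interpolation=cv2.INTER_CUBIC))
```

```text
t 11.05 tcp [ 0.5345 -0.1729  0.1576] xang -100.5 F [ 0.4 -0.4 -0.3] w 0.453 0.0
```

View pics/w6c.png

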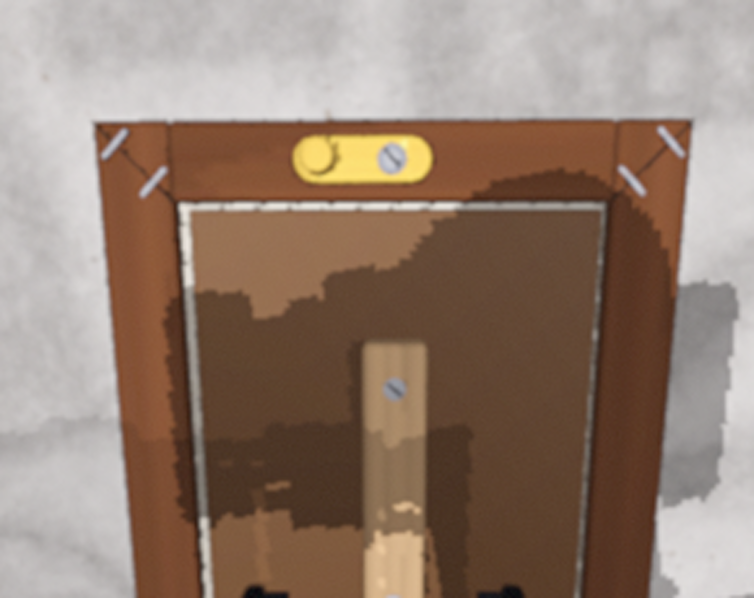

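The board sits inside the frame with a pale gap all round. The right pivot is at (392,158) in the crop and its stud at (316,154). Now to work out the stud pose.

Run:
```python
from h import *
c=dict(np.load('pics/w6.png.npz')); s=dict(np.load('pics/w6.s.npz'))
p=ray(c,(280.8,80.8),.0245,s)[0]; q=ray(c,(251.5,79.2),.0355,s)[0]; d=q-p
a=np.arctan2(d[1],d[0]); print(p,q,np.hypot(*d[:2]),np.degrees(a))
# tool x along nose (or opposite): nose ang a ; tool x = a-180
x=p[:2]+.022*np.array([np.cos(a),np.sin(a)]); print(x)
for xa in (np.degrees(a)+180,np.degrees(a)-180,np.degrees(a)): go(x[0],x[1],.0635,xa)
print(r.sense()['joints'])
```

```text
[ 0.51232747 -0.27647708  0.0245    ] [ 0.53397732 -0.28040922  0.0355    ] 0.022004044166187668 -10.294107330523277
[ 0.53397334 -0.2804085 ]
shift [105.9 -19.3  93. ] rot [-0.005  0.006  1.567]
shift [105.9 -19.3  93. ] rot [-0.005  0.006  1.567]
shift [105.9 -19.3  93. ] rot [-0.006 -0.005 -1.575]
[ -1.34617892  20.45294596 -16.26416005   0.06986608 -52.88528535
  -9.21989325]
```

Emit:
move_arm([
  {"grip": 0.45, "xyz": [20, -4, 0], "angular": [0, 0, 0.145]},
  {"grip": 0.45, "xyz": [45, -9, 0], "angular": [0, 0, 0.29]},
  {"grip": 0.45, "xyz": [70, -14, 5], "angular": [0, 0, 0.435]},
  {"grip": 0.45, "xyz": [90, -17, 10], "angular": [0, 0, 0.58]},
  {"grip": 0.45, "xyz": [102, -19, 20], "angular": [0, 0, 0.725]},
  {"grip": 0.45, "xyz": [106, -19, 30], "angular": [0, 0, 0.87]},
  {"grip": 0.45, "xyz": [106, -19, 40], "angular": [0, 0, 1.015]},
  {"grip": 0.45, "xyz": [106, -19, 50], "angular": [-0.002, 0.002, 1.16]},
  {"grip": 0.45, "xyz": [106, -19, 60], "angular": [-0.003, 0.004, 1.305]},
  {"grip": 0.45, "xyz": [106, -19, 65], "angular": [-0.005, 0.006, 1.45]},
])

```text
time_s: 12.1
tcp_pos: [0.53, -0.2798, 0.0857]
ee_rot: [[-0.998, 0.07, -0.011], [0.07, 0.998, 0.001], [0.011, 0.0, -1.0]]
wrist_force: [0.2, 0.4, -0.9]
gripper_width: 0.453
gripper_force: 0.0
```

Run:
```python
from h import *
st(); go(.534,-.2804,.0515,169.7)
```

```text
t 12.1 tcp [ 0.53   -0.2798  0.0857] xang 176.0 F [ 0.2  0.4 -0.9] w 0.453 0.0
shift [-4.4 -0.3 34.1] rot [-0.    -0.011  0.11 ]
```

Emit:
move_arm([
  {"grip": 0.45, "xyz": [-4.4, -0.3, 10], "angular": [0, -0.011, 0.11]},
  {"grip": 0.45, "xyz": [-4.4, -0.3, 20], "angular": [0, -0.011, 0.11]},
  {"grip": 0.45, "xyz": [-4.4, -0.3, 20], "angular": [0, -0.011, 0.11]},
  {"grip": 0.45, "xyz": [-4.4, -0.3, 20], "angular": [0, -0.011, 0.11]},
])

```text
time_s: 12.5
tcp_pos: [0.5353, -0.2807, 0.0674]
ee_rot: [[-0.985, 0.171, 0.003], [0.171, 0.985, -0.001], [-0.003, -0.001, -1.0]]
wrist_force: [0.3, -0.1, 0.2]
gripper_width: 0.449
gripper_force: 0.0
```

Run:
```python
from h import *
st(); go(.534,-.2804,.0515,169.7)
c=save('wrist','w7.png'); im=c['img'][:,:,::-1]; hsv=cv2.cvtColor(im,cv2.COLOR_BGR2HSV)
m=cv2.inRange(hsv,(18,90,60),(32,255,255)); m[:150]=0; m[275:]=0; m[:,:230]=0; m[:,325:]=0
y,x=np.where(m); print([(k,x[y==k].min(),x[y==k].max()) for k in range(y.min(),y.max()+1,4) if (y==k).any()])
for row in (246,250,254): print(row,''.join('#' if v<60 else '.' for v in hsv[row,200:350:2,2]))
```

```text
t 12.5 tcp [ 0.5353 -0.2807  0.0674] xang 170.17 F [ 0.3 -0.1  0.2] w 0.449 0.0
shift [ 1.3  0.1 15.9] rot [-0.001  0.003  0.008]
[(195, np.int64(275), np.int64(280)), (199, np.int64(269), np.int64(286)), (203, np.int64(267), np.int64(288)), (207, np.int64(267), np.int64(289)), (211, np.int64(267), np.int64(288)), (215, np.int64(267), np.int64(288)), (219, np.int64(267), np.int64(288)), (223, np.int64(267), np.int64(288)), (227, np.int64(267), np.int64(288)), (231, np.int64(267), np.int64(288)), (235, np.int64(267), np.int64(288)), (239, np.int64(267), np.int64(288)), (243, np.int64(267), np.int64(288)), (247, np.int64(267), np.int64(288)), (251, np.int64(267), np.int64(288)), (255, np.int64(267), np.int64(287)), (259, np.int64(269), np.int64(285)), (263, np.int64(272), np.int64(283))]
246 .............###..............................................####.........
250 ............########.....................................#########.........
254 ...........##########....................................##########........
```

Emit:
move_arm([
  {"grip": 0.45, "xyz": [1.3, 0, 10], "angular": [0, 0.003, 0.008]},
  {"grip": 0.45, "xyz": [1.3, 0, 15.7], "angular": [0, 0.003, 0.008]},
  {"grip": 0.45, "xyz": [1.3, 0, 15.7], "angular": [0, 0.003, 0.008]},
  {"grip": 0, "xyz": [1.3, 0, 15.7], "angular": [0, 0.003, 0.008]},
  {"grip": 0, "xyz": [1.3, 0, 15.7], "angular": [0, 0.003, 0.008]},
  {"grip": 0, "xyz": [1.3, 0, 15.7], "angular": [0, 0.003, 0.008]},
  {"grip": 0, "xyz": [1.3, 0, 15.7], "angular": [0, 0.003, 0.008]},
])

```text
time_s: 13.25
tcp_pos: [0.5347, -0.2806, 0.0526]
ee_rot: [[-0.984, 0.18, 0.002], [0.18, 0.984, -0.001], [-0.002, -0.001, -1.0]]
wrist_force: [0.3, -0.1, -0.4]
gripper_width: 0.171
gripper_force: 0.0
```

Run:
```python
from h import *
st()
for d in np.arange(8.2,91,8.2):
    a=np.radians(d); print((22-22*np.cos(a)).round(1),(22*np.sin(a)).round(1),-a.round(3))
```

```text
t 13.25 tcp [ 0.5347 -0.2806  0.0526] xang 169.62 F [ 0.3 -0.1 -0.4] w 0.171 0.0
0.2 3.1 -0.143
0.9 6.2 -0.286
2.0 9.2 -0.429
3.5 11.9 -0.572
5.4 14.4 -0.716
7.6 16.7 -0.859
10.1 18.5 -1.002
12.9 20.0 -1.145
15.9 21.1 -1.288
18.9 21.8 -1.431
22.1 22.0 -1.574
```

Fingers are still closing; I'll let them finish, then swing.

Emit:
move_arm([
  {"grip": 0, "xyz": [0, 0, 0.5], "angular": [0, 0, 0]},
  {"grip": 0, "xyz": [0, 0, 0.5], "angular": [0, 0, 0]},
  {"grip": 0, "xyz": [0, 0, 0.5], "angular": [0, 0, 0]},
])

```text
time_s: 13.55
tcp_pos: [0.5347, -0.2806, 0.0522]
ee_rot: [[-0.984, 0.18, 0.002], [0.18, 0.984, -0.001], [-0.002, -0.001, -1.0]]
wrist_force: [-0.1, 1.0, 1.7]
gripper_width: 0.094
gripper_force: 30.0
```

Emit:
move_arm([
  {"grip": 0, "xyz": [0.2, 3.1, 0], "angular": [0, 0, -0.143]},
  {"grip": 0, "xyz": [0.9, 6.2, 0], "angular": [0, 0, -0.286]},
  {"grip": 0, "xyz": [2.0, 9.2, 0], "angular": [0, 0, -0.429]},
  {"grip": 0, "xyz": [3.5, 11.9, 0], "angular": [0, 0, -0.572]},
  {"grip": 0, "xyz": [5.4, 14.4, 0], "angular": [0, 0, -0.716]},
  {"grip": 0, "xyz": [7.6, 16.7, 0], "angular": [0, 0, -0.859]},
  {"grip": 0, "xyz": [10.1, 18.5, 0], "angular": [0, 0, -1.002]},
  {"grip": 0, "xyz": [12.9, 20, 0], "angular": [0, 0, -1.145]},
  {"grip": 0, "xyz": [15.9, 21.1, 0], "angular": [0, 0, -1.288]},
  {"grip": 0, "xyz": [18.9, 21.8, 0], "angular": [0, 0, -1.431]},
])

```text
time_s: 14.55
tcp_pos: [0.5206, -0.2564, 0.0523]
ee_rot: [[-0.309, -0.951, 0.003], [-0.951, 0.309, -0.002], [0.001, -0.004, -1.0]]
wrist_force: [0.1, -2.6, 0.6]
gripper_width: 0.096
gripper_force: 30.0
```

Run:
```python
from h import *
st()
```

```text
t 14.55 tcp [ 0.5206 -0.2564  0.0523] xang -108.03 F [ 0.1 -2.6  0.6] w 0.096 30.0
```

Emit:
move_arm([
  {"grip": 0, "xyz": [0.3, 4, 0], "angular": [0, 0, -0.14]},
  {"grip": 0, "xyz": [0.3, 4, 0], "angular": [0, 0, -0.14]},
  {"grip": 0.3, "xyz": [0.3, 4, 0], "angular": [0, 0, -0.14]},
  {"grip": 0.3, "xyz": [0.3, 4, 0], "angular": [0, 0, -0.14]},
  {"grip": 0.4, "xyz": [0.3, 4, -2], "angular": [0, 0, -0.14]},
  {"grip": 0.45, "xyz": [0.3, 4, -40], "angular": [0, 0, -0.14]},
  {"grip": 0.45, "xyz": [0.3, 4, -80], "angular": [0, 0, -0.14]},
  {"grip": 0.45, "xyz": [-30, 4, -110], "angular": [0, 0, -0.14]},
  {"grip": 0.45, "xyz": [-65, 4, -125], "angular": [0, 0, -0.14]},
  {"grip": 0.45, "xyz": [-80, 4, -125], "angular": [0, 0, -0.14]},
])

```text
time_s: 15.55
tcp_pos: [0.5429, -0.1766, 0.1796]
ee_rot: [[-0.179, -0.984, 0.007], [-0.984, 0.179, -0.001], [0.0, -0.007, -1.0]]
wrist_force: [0.2, -0.1, -0.3]
gripper_width: 0.451
gripper_force: 0.0
```

Run:
```python
from h import *
s=st(); c=save('wrist','w8.png'); im=cv2.imread('pics/w8.png'); hsv=cv2.cvtColor(im,cv2.COLOR_BGR2HSV)
m=cv2.inRange(hsv,(20,130,80),(32,255,255)); m[245:]=0
n,l,t,ce=cv2.connectedComponentsWithStats(m)
for i in range(1,n):
    if t[i,4]>100:
        y,x=np.where(l==i); w=ray(c,np.c_[x,y],.0235,s)[:,:2]*1000; R=cv2.minAreaRect(w.astype(np.float32))
        u=np.linalg.svd(w-w.mean(0))[2][0]
        print(t[i],np.round(R[0],1),np.round(R[1],1),np.degrees(np.arctan2(u[1],u[0])))
print('left stud start/pivot'); go(.551-.0216,-.0705+.0043,.0635,-190.5)
print(s['joints'])
```

```text
t 15.55 tcp [ 0.5429 -0.1766  0.1796] xang -100.3 F [ 0.2 -0.1 -0.3] w 0.451 0.0
[283  73  16  51 587] [ 514.5 -267.3] [40.7 12.8] 81.413309024088
left stud start/pivot
shift [-105.2   32.7  114.2] rot [-0.003  0.003  1.575]
[ -1.7371205   19.95424828 -13.19628007   0.07495893 -56.44392096
  -8.60884106]
```

Emit:
move_arm([
  {"grip": 0.45, "xyz": [-15, 5, 0], "angular": [0, 0, 0.148]},
  {"grip": 0.45, "xyz": [-40, 13, 0], "angular": [0, 0, 0.296]},
  {"grip": 0.45, "xyz": [-65, 21, 5], "angular": [0, 0, 0.444]},
  {"grip": 0.45, "xyz": [-90, 29, 10], "angular": [0, 0, 0.592]},
  {"grip": 0.45, "xyz": [-103, 33, 20], "angular": [0, 0, 0.74]},
  {"grip": 0.45, "xyz": [-106, 34.5, 35], "angular": [0, 0, 0.888]},
  {"grip": 0.45, "xyz": [-106, 34.5, 50], "angular": [0, 0, 1.036]},
  {"grip": 0.45, "xyz": [-106, 34.5, 65], "angular": [0, 0, 1.184]},
  {"grip": 0.45, "xyz": [-106, 34.5, 80], "angular": [-0.003, 0.003, 1.332]},
  {"grip": 0.45, "xyz": [-106, 34.5, 90], "angular": [-0.003, 0.003, 1.48]},
])

```text
time_s: 16.6
tcp_pos: [0.5245, -0.0686, 0.084]
ee_rot: [[-0.995, 0.097, -0.008], [0.098, 0.995, -0.001], [0.008, -0.002, -1.0]]
wrist_force: [-0.7, -0.9, -0.5]
gripper_width: 0.451
gripper_force: 0.0
```

Run:
```python
from h import *
st(); go(.528,-.0661,.0515,168)
```

```text
t 16.6 tcp [ 0.5245 -0.0686  0.084 ] xang 174.4 F [-0.7 -0.9 -0.5] w 0.451 0.0
shift [-3.5  2.9 32.5] rot [-0.002 -0.007  0.112]
```

Emit:
move_arm([
  {"grip": 0.45, "xyz": [-3.5, 2.9, 10], "angular": [-0.002, -0.007, 0.112]},
  {"grip": 0.45, "xyz": [-3.5, 2.9, 18], "angular": [-0.002, -0.007, 0.112]},
  {"grip": 0.45, "xyz": [-3.5, 2.9, 18], "angular": [-0.002, -0.007, 0.112]},
  {"grip": 0.45, "xyz": [-3.5, 2.9, 18], "angular": [-0.002, -0.007, 0.112]},
])

```text
time_s: 17.0
tcp_pos: [0.5297, -0.0658, 0.0682]
ee_rot: [[-0.98, 0.2, 0.003], [0.2, 0.98, 0.0], [-0.003, 0.001, -1.0]]
wrist_force: [0.0, -0.1, 1.0]
gripper_width: 0.446
gripper_force: 0.0
```

Run:
```python
from h import *
st(); go(.528,-.0661,.0518,168)
c=save('wrist','w9.png'); im=c['img'][:,:,::-1]; hsv=cv2.cvtColor(im,cv2.COLOR_BGR2HSV)
m=cv2.inRange(hsv,(18,90,60),(32,255,255)); m[:150]=0; m[275:]=0; m[:,:230]=0; m[:,325:]=0
y,x=np.where(m); print([(k,int(x[y==k].min()),int(x[y==k].max())) for k in range(y.min(),y.max()+1,4) if (y==k).any()])
for row in (246,250,254): print(row,''.join('#' if v<60 else '.' for v in hsv[row,200:350:2,2]))
```

```text
t 17.0 tcp [ 0.5297 -0.0658  0.0682] xang 168.49 F [ 0.  -0.1  1. ] w 0.446 0.0
shift [ 1.6 -0.6 16.4] rot [0.001 0.003 0.009]
[(237, 274, 279), (241, 268, 284), (245, 266, 286), (249, 266, 286), (253, 266, 286), (257, 266, 287), (261, 266, 287), (265, 266, 287), (269, 266, 287), (273, 267, 287)]
246 ............####..............................................###..........
250 ...........##########....................................#########.........
254 ..........###########....................................##########........
```

Emit:
move_arm([
  {"grip": 0.45, "xyz": [1.6, -0.5, 10], "angular": [0, 0.003, 0.009]},
  {"grip": 0.45, "xyz": [1.6, -0.5, 16.2], "angular": [0, 0.003, 0.009]},
  {"grip": 0.3, "xyz": [1.6, -0.5, 16.4], "angular": [0, 0.003, 0.009]},
  {"grip": 0, "xyz": [1.6, -0.5, 16.4], "angular": [0, 0.003, 0.009]},
  {"grip": 0, "xyz": [1.6, -0.5, 16.4], "angular": [0, 0.003, 0.009]},
  {"grip": 0, "xyz": [1.6, -0.5, 16.4], "angular": [0, 0.003, 0.009]},
  {"grip": 0, "xyz": [1.6, -0.5, 16.4], "angular": [0, 0.003, 0.009]},
  {"grip": 0, "xyz": [1.6, -0.5, 16.4], "angular": [0, 0.003, 0.009]},
  {"grip": 0, "xyz": [1.6, -0.5, 16.4], "angular": [0, 0.003, 0.009]},
])

```text
time_s: 17.95
tcp_pos: [0.5286, -0.0657, 0.0524]
ee_rot: [[-0.978, 0.21, 0.002], [0.21, 0.978, 0.001], [-0.002, 0.001, -1.0]]
wrist_force: [0.1, 0.1, 0.4]
gripper_width: 0.094
gripper_force: 30.0
```

Emit:
move_arm([
  {"grip": 0, "xyz": [-0.2, -3.1, 0], "angular": [0, 0, -0.143]},
  {"grip": 0, "xyz": [-0.9, -6.2, 0], "angular": [0, 0, -0.286]},
  {"grip": 0, "xyz": [-2.0, -9.2, 0], "angular": [0, 0, -0.429]},
  {"grip": 0, "xyz": [-3.5, -11.9, 0], "angular": [0, 0, -0.572]},
  {"grip": 0, "xyz": [-5.4, -14.4, 0], "angular": [0, 0, -0.716]},
  {"grip": 0, "xyz": [-7.6, -16.7, 0], "angular": [0, 0, -0.859]},
  {"grip": 0, "xyz": [-10.1, -18.5, 0], "angular": [0, 0, -1.002]},
  {"grip": 0, "xyz": [-12.9, -20, 0], "angular": [0, 0, -1.145]},
  {"grip": 0, "xyz": [-15.9, -21.1, 0], "angular": [0, 0, -1.288]},
  {"grip": 0, "xyz": [-18.9, -21.8, 0], "angular": [0, 0, -1.431]},
])

```text
time_s: 18.95
tcp_pos: [0.543, -0.0919, 0.0524]
ee_rot: [[-0.339, -0.941, 0.003], [-0.941, 0.339, 0.0], [-0.001, -0.003, -1.0]]
wrist_force: [1.1, -4.8, 0.0]
gripper_width: 0.092
gripper_force: 30.0
```

Run:
```python
from h import *
st()
```

```text
t 18.95 tcp [ 0.543  -0.0919  0.0524] xang -109.79 F [ 1.1 -4.8  0. ] w 0.092 30.0
```

Emit:
move_arm([
  {"grip": 0, "xyz": [-0.3, -3.7, 0], "angular": [0, 0, -0.14]},
  {"grip": 0, "xyz": [-0.3, -3.7, 0], "angular": [0, 0, -0.15]},
  {"grip": 0, "xyz": [-0.3, -3.7, 0], "angular": [0, 0, -0.15]},
  {"grip": 0.3, "xyz": [-0.3, -3.7, 0], "angular": [0, 0, -0.15]},
  {"grip": 0.3, "xyz": [-0.3, -3.7, 0], "angular": [0, 0, -0.15]},
  {"grip": 0.4, "xyz": [-0.3, -3.7, -3], "angular": [0, 0, -0.15]},
  {"grip": 0.45, "xyz": [-0.3, -3.7, -40], "angular": [0, 0, -0.15]},
  {"grip": 0.45, "xyz": [-10, -3.7, -85], "angular": [0, 0, -0.15]},
  {"grip": 0.45, "xyz": [-30, -3.7, -130], "angular": [0, 0, -0.15]},
  {"grip": 0.45, "xyz": [-50, -3.7, -165], "angular": [0, 0, -0.15]},
])

```text
time_s: 19.95
tcp_pos: [0.5632, -0.0448, 0.2206]
ee_rot: [[-0.201, -0.98, 0.005], [-0.98, 0.201, 0.001], [-0.002, -0.005, -1.0]]
wrist_force: [1.4, 0.5, 0.2]
gripper_width: 0.446
gripper_force: 0.0
```

Emit:
move_arm([
  {"grip": 0.45, "xyz": [-30, 0, -40], "angular": [0, 0, 0]},
  {"grip": 0.45, "xyz": [-50, 0, -60], "angular": [0, 0, 0]},
  {"grip": 0.45, "xyz": [-50, 0, -60], "angular": [0, 0, 0]},
  {"grip": 0.45, "xyz": [-50, 0, -60], "angular": [0, 0, 0]},
])

```text
time_s: 20.35
tcp_pos: [0.572, 0.0041, 0.2771]
ee_rot: [[-0.199, -0.98, 0.001], [-0.98, 0.199, 0.002], [-0.002, -0.001, -1.0]]
wrist_force: [0.0, 0.5, -0.7]
gripper_width: 0.45
gripper_force: 0.0
```

Run:
```python
from h import *
s=st(); c=save('wrist','w10.png'); im=cv2.imread('pics/w10.png'); hsv=cv2.cvtColor(im,cv2.COLOR_BGR2HSV)
m=cv2.inRange(hsv,(20,130,80),(32,255,255)); m[245:]=0
n,l,t,ce=cv2.connectedComponentsWithStats(m)
for i in range(1,n):
    if t[i,4]>60:
        y,x=np.where(l==i); w=ray(c,np.c_[x,y],.0235,s)[:,:2]*1000; u=np.linalg.svd(w-w.mean(0))[2][0]
        print(t[i],w.mean(0).round(1),np.degrees(np.arctan2(u[1],u[0])))
cv2.imwrite('pics/w10c.png',cv2.resize(im[0:250,130:430],None,fx=2.4,fy=2.4,interpolation=cv2.INTER_CUBIC))
```

```text
t 20.35 tcp [0.572  0.0041 0.2771] xang -101.49 F [ 0.   0.5 -0.7] w 0.45 0.0
[345  63  13  30 216] [465.  -97.6] 81.84590372712972
[205  65  13  31 211] [ 620.8 -125.6] 77.04428516745814
[276  92  13  38 338] [548.2 -81.3] 77.52356699483889
```

View pics/w10c.png

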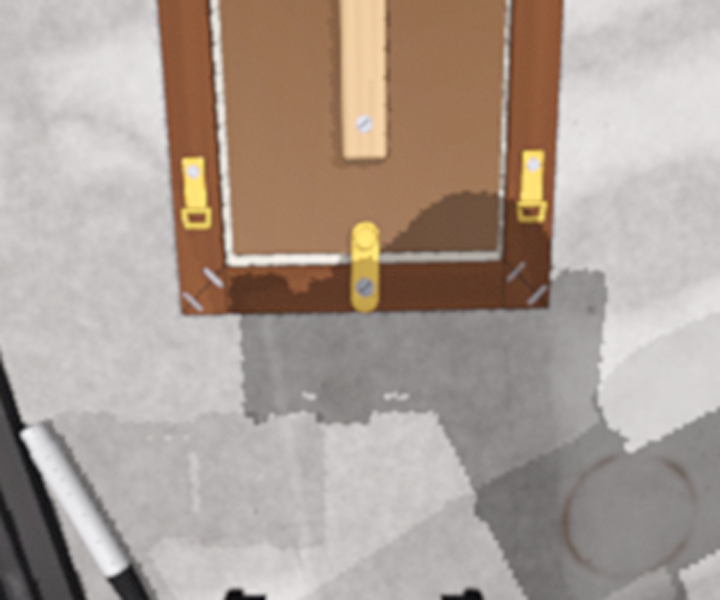

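The left button points square in (pivot (364,288) to stud (364,238) in the crop), within about 2°. The board lies flat in the frame and the gripper is clear, so I'm handing in.

```bash
python3 -c "
from h import *
print(r.finish_job())"
```

```text
the job is handed in; nothing more can be done
None
```

I handed the job in at about 20 s: the backboard lies flat in the frame, batten up, both turnbuttons point inward within about 2° of square by the wrist camera, and the gripper was clear. The hand-in gave no verdict, and I took no closing picture of the bystanders, though no move went near them.

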